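# Take down the prototype stack and put each module in its place

### The arm

A 6-joint arm with a two-finger parallel gripper is mounted at the origin on the work surface. World frame = base frame: x ahead of the robot, y to its left, z up, the work surface at z = 0. Lengths are in m, angles in rad, forces in N, time in s.
With the tool pointing down it reaches from about 0.275 to 0.725 m from the base axis. Payload 5.6 kg.
Tool frame: the origin (TCP) lies at the centre of the arm's flange, where the gripper is bolted on; the fingertips stand 173 mm ahead of it and the grasp point (between the pads) lies 155 mm ahead of it (manip.tip_extent is the distance from the TCP to the fingertips, in m); z points along the fingers, y is the line along which they close (so a half turn about z gives the same grasp; the last joint's range is limited). The gripper opens to 85 mm and grips with 20 to 120 N. Pads are 22 mm wide; open, the fingers measure 114 mm over their backs; the gripper's body (76 mm by 85 mm) begins 54 mm behind the grasp point. The pads swing forward as they close: fully open they stand 13 mm farther back than shut.
Start: joints at [1.401, 0.255, 0.108, 0, -1.424, -0.285], TCP at [0.242, 0.494, 0.405] pointing down, gripper open.
Joint ranges: [-2.95, 2.95], [-1.21, 1.97], [-1.09, 1.5], [-2.87, 1.71], [-2.94, -0.07], [-3.05, 3.05]. Speed limits (rad/s): [2.57, 2.57, 3.14, 3.14, 3.14, 3.14].

### API

Orientations are given as [roll, pitch, yaw] about the fixed x, y, z axes, in that order (R = Rz(yaw) Ry(pitch) Rx(roll)).
In Python, from plant import manip, optics, job gives the robot as it stands. The module is installed in compiled form; this text tells all that it offers.
- The arm moves only by the tool apply_moves, never from a script. Its argument "series" is a list of rows, each a list of 7 numbers: the shift along the tool's x, y, z in cm, then the turn, a rotation vector about the tool's x, y, z in rad, then the opening in per cent of the stroke, from 0 (shut) to 100 (fully open). A call has 1 to 8 rows; each row is the pose to reach, as a shift and turn from the pose commanded when the call began, along the tool's axes at that moment; what a row does not reach only later rows make up. A row lasts 1/12 s, in which the tool goes at most 41.7 mm and 7.16 degrees, less where a joint would pass 70% of its speed; a pose out of reach is approached as far as the arm can. A call with a gripper value outside its range is refused whole. The fingers move at their own pace and stop on an object; "grip_force" is the grip in N (left out, the last holds). Time passes only in rows, so rows that repeat a pose let the fingers close. It gives the time, the measured TCP pose, the force, the opening and the grip force at its end, in the units of the state.
- manip.get_state(): the state, without advancing time (a new reading comes with each control period).
- optics.capture(name): name is "scene" or "top"; returns a dict with "frame" (384x512x3 uint8, red, green, blue), "intrinsics" (3x3 intrinsics, pixels), "R" (3x3) and "t" (3): a world point X has camera coordinates R X + t. Camera axes: x right, y down, z forward; pixel columns grow to the right and rows downward; lengths in m; the calibration is good to about 2 mm. A picture is of the moment at which its call begins. There is no depth.
- job.job_done(): hands the job in; it is judged then, once.
The state is a dict: "clock": time; "q": joint angles; "qd": joint speeds; "joint_efforts": joint torques, N m; "ee_pos": TCP position; "tool_rot": TCP orientation; "force": force on the tool from outside, world axes, zero at the start; "wrist_torque": the same for the moment, N m; "gripper_width": opening from 0.0 (shut) to 1.0 (fully open); "grasp_force": force on a finger pad.
Only numpy, scipy, OpenCV 4.12 (cv2) and the standard library are available. Lean on these libraries where they do the work, as an engineer would, in place of code of your own. Each camera call takes 0.05 s, during which the arm holds its last target. There are 200 camera calls.

### The job

The modules of our prototype are piled in a stack on the cutting mat. Working from the top down, one at a time, set each one flat inside its own holder: the round sensor in the round dish, the finned heat sink in the thick-walled plywood jig, the plywood box in the thin white tray, and the battery in the grey charger with the brass contacts. Do not knock over or push aside the coffee cup or the plant, and leave everything released and at rest.

Things in the scene. Friction and masses are not known exactly. Their poses are not given: they have to be found in the camera images.
- sensor: Round white plastic sensor puck, 34 mm diameter, straight side 24 mm high, with a small black lens dome on top (33 mm high in all; the dome is only to be seen, grip the white side). Loose, 50 g, top of the stack. Origin: centre of its underside; z up.
- heatsink: Aluminium heat-sink module with seven fins along its length, 52 mm (x) by 42 mm (y) by 28 mm high, solid to the touch. Loose, 100 g, second from the top. Origin: centre of its underside; x along its length, z up.
- plybox: Closed laser-cut plywood box with dark corner joints, 84 mm (x) by 54 mm (y) by 30 mm high. Loose, 120 g, third from the top. Origin: centre of its underside; x along its length, z up.
- battery: Black plastic battery pack with a grey band, 108 mm (x) by 64 mm (y) by 30 mm high. Loose, 300 g, bottom of the stack, on the work surface. Origin: centre of its underside; x along its length, z up.
- dish: Round steel dish with a black lining on its floor, 70 mm outside and 56 mm inside diameter, fixed. Its floor is 6 mm and its rim 14 mm above the work surface. Holder of the sensor. Origin: centre of its underside, on the work surface.
- jig: Plywood jig, a rectangular recess in 14 mm thick walls with a steel pin (3 mm proud) on each corner, fixed. Recess 70 mm (x) by 60 mm (y), 98 by 88 mm outside; floor 6 mm and wall tops 14 mm above the work surface. Holder of the heat sink. Origin: centre of its underside; x along the recess's length.
- boxtray: White painted thin-walled tray, fixed. Inside 102 mm (x) by 72 mm (y), walls 4 mm thick; floor 6 mm and rim 14 mm above the work surface. Holder of the plywood box. Origin: centre of its underside; x along its length.
- charger: Grey plastic charging cradle with two small brass contacts inside one short wall, fixed. Inside 126 mm (x) by 82 mm (y), walls 6 mm thick; floor 6 mm and rim 14 mm above the work surface. Holder of the battery, either way round. Origin: centre of its underside; x along its length.
- cup: Bystander: paper coffee cup with a white lid, 82 mm widest diameter, 102 mm high, loose, upright. Origin: centre of its underside.
- plant: Bystander: small plant in a red pot of 84 mm diameter, 65 mm high, leaves up to about 140 mm high, loose. Origin: centre of its underside.
Not all that is in view belongs to the job. Leave any purple or turquoise look-alike of the boxtray alone.

How it is judged:
By the outcome, as a careful person would: the job done as asked, in the order asked, and still so for the second after the job is handed in, with the robot touching nothing.
It also fails if it takes over 112 s, if anything falls off the work surface, if the arm or the gripper's body presses on something with over 40 N, if the wrist force passes 120 N, or if a joint passes its speed limit or range.

## Working session

There is one attempt and no reset: what is moved stays moved. The work goes in short steps, Python scripts to look and compute and a tool call to move; the robot and the scene stay as the last step left them, time stands still between calls to the robot, and variables do not carry over. Pictures are saved under pics/ and viewed, at most 14 in all, crops included, and the job is handed in when it is done.

Besides the shell and the picture viewer there is one more tool, called by a JSON object that holds its "op" and its "data". apply_moves: Moves the arm, as the interface text tells. Its arguments: {"type":"object","properties":{"series":{"type":"array"},"grip_force":{"type":"number"}},"required":["series"]}

```bash
mkdir -p pics; python3 - <<'E'
from plant import manip, optics
import cv2,numpy as np
for n in("scene","top"):
    d=optics.capture(n); cv2.imwrite(f"pics/{n}0.png",d["frame"][:,:,::-1]); print(n,np.round(d["intrinsics"],1).tolist(),np.round(d["R"],3).tolist(),np.round(d["t"],3))
s=manip.get_state();print(s)
E
```

```text
scene [[462.6, 0.0, 256.1], [0.0, 462.6, 191.7], [0.0, 0.0, 1.0]] [[0.497, 0.868, -0.009], [0.644, -0.375, -0.667], [-0.582, 0.326, -0.745]] [-0.177 -0.306  1.48 ]
top [[431.1, 0.0, 250.0], [0.0, 431.1, 188.2], [0.0, 0.0, 1.0]] [[-0.007, -1.0, 0.001], [-0.99, 0.006, -0.14], [0.14, -0.002, -0.99]] [-0.051  0.499  1.163]
{'clock': 0.1, 'q': array([ 1.40061333e+00,  2.55725860e-01,  1.07142756e-01, -4.16907505e-04,
       -1.42390936e+00, -2.84586528e-01]), 'qd': array([-0.00035615, -0.00128139,  0.00351946,  0.00129929,  0.00031888,
       -0.00126701]), 'joint_efforts': array([-1.88190403e-03, -3.87608993e+01,  2.38475436e+01,  5.37790373e+00,
       -3.83108461e-03, -1.16691659e-06]), 'ee_pos': array([0.24147637, 0.4940036 , 0.40387021]), 'tool_rot': array([ 3.13984896e+00, -8.04825626e-05, -4.54830823e-01]), 'force': array([ 0.34931863,  0.55981498, -0.02912011]), 'wrist_torque': array([ 0.0207954 , -0.03785914,  0.02370328]), 'grasp_force': 0.0, 'gripper_width': 1.005265591352455}
```

View pics/scene0.png

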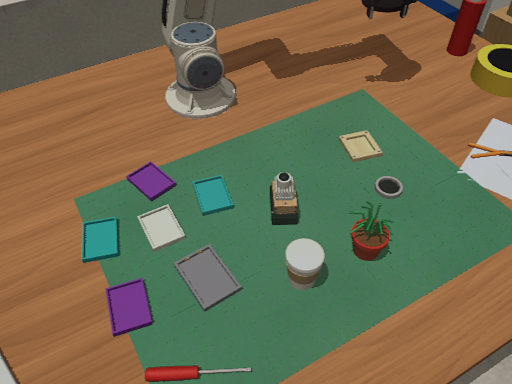

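View pics/top0.png

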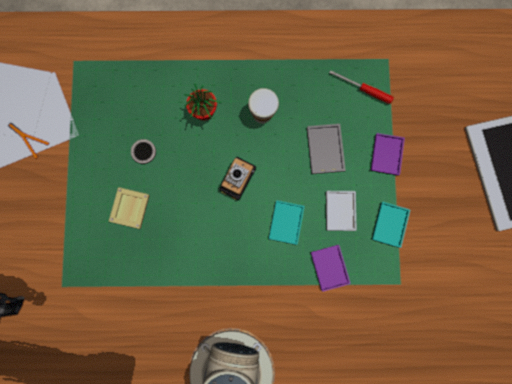

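The scene picture shows the stack at (285,195), dish (389,187), jig (360,146), white tray (161,227), charger (208,276), cup (303,263) and plant (370,238). In the top picture, the stack is at (237,177), dish (143,152), jig (129,208), white tray (341,211), charger (325,149), cup (263,104) and plant (201,104).

Look-alikes of the boxtray in the top view are turquoise (286,223) and (391,225), and purple (388,155) and (330,267). The white one at (341,211) is the one I want. The only round dish is at (143,152), and the only sensor is on the stack at (237,174).

```bash
cat > h.py <<'E'
import cv2,numpy as np
from plant import manip, optics
from scipy.spatial.transform import Rotation as Ro
def ray(d,uv,z):
    K,R,t=d["intrinsics"],d["R"],d["t"]; c=-R.T@t
    uv=np.atleast_2d(uv); v=(np.c_[uv,np.ones(len(uv))]@np.linalg.inv(K).T)@R
    return (c+v*((z-c[2])/v[:,2:]))[:,:2]
def proj(d,X):
    p=np.atleast_2d(X)@d["R"].T+d["t"]; p=p@d["intrinsics"].T; return p[:,:2]/p[:,2:]
def rect(d,mask,z):
    "min-area rectangle of the mask's largest blob on plane z: centre, (long,short) mm, angle of long axis"
    c=max(cv2.findContours(mask.astype(np.uint8),0,1)[0],key=cv2.contourArea)
    (x,y),(w,h),a=cv2.minAreaRect((ray(d,c[:,0].astype(float),z)*1000).astype(np.float32))
    if h>w:w,h,a=h,w,a+90
    return np.round([x/1000,y/1000,w,h],4),round(np.deg2rad((a+90)%180-90),3)
def rel(pos,yaw):
    "target TCP pos (m) and finger line yaw (tool y direction mod pi) -> tool shift cm, turn z"
    s=manip.get_state(); R=Ro.from_euler('xyz',s["tool_rot"]).as_matrix()
    sh=R.T@(np.array(pos)-s["ee_pos"])*100
    y=np.arctan2(R[1,1],R[0,1]); dz=-((yaw-y+np.pi/2)%np.pi-np.pi/2)
    return np.round(sh,2),round(dz,3),np.round(s["q"][5],2)
E
python3 - <<'E'
from h import *
d=optics.capture("top");f=d["frame"];cv2.imwrite("pics/c1.png",cv2.resize(f[80:260,100:420,::-1],None,fx=2.5,fy=2.5,interpolation=2))
hsv=cv2.cvtColor(f,cv2.COLOR_RGB2HSV).astype(int);S,V,H=hsv[...,1],hsv[...,2],hsv[...,0]
g=(H>60)&(H<92)&(S>80)   # green mat
def box(u,v,r):
    m=np.zeros(f.shape[:2],bool);m[v-r:v+r,u-r:u+r]=1;return m&~g
for n,u,v,r,z in(("dish",143,152,20,.014),("jig",129,208,27,.014),("tray",341,211,25,.014),("charger",325,149,32,.014),("stack",237,177,28,.03),("cup",263,104,20,.1)):
    print(n,*rect(d,box(u,v,r),z))
# the stack objects
E
```

```text
dish [ 0.611   0.2523 72.1248 70.2372] 1.564
jig [  0.4486   0.2866 103.7677  95.8325] -0.239
tray [  0.4382  -0.3094 112.6778  86.7005] -0.006
charger [  0.6162  -0.2723 142.6057  99.7913] 0.072
stack [ 5.264000e-01 -1.690000e-02  1.112476e+02  6.802060e+01] -0.477
cup [ 7.14700e-01 -9.12000e-02  9.80998e+01  8.12097e+01] -0.006
```

View pics/c1.png

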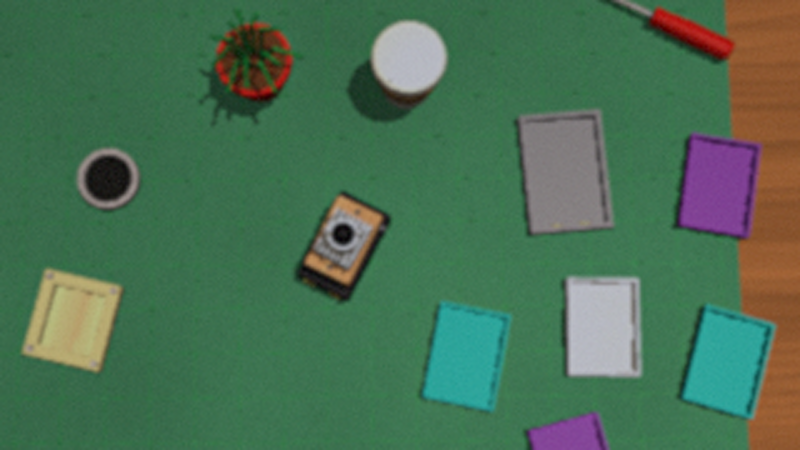

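The crop confirms the choice. The white tray is at (602,327) in the crop, the charger with brass contacts at (565,172), the dish at (108,179), the jig at (72,320) and the stack at (343,245). The turquoise and purple trays are clearly different. Next I'll zoom in on the stack.

```bash
python3 - <<'E'
from h import *
d=optics.capture("top");s=optics.capture("scene")
a=cv2.resize(d["frame"][150:206,211:267],(400,400),interpolation=2);b=cv2.resize(s["frame"][164:234,250:320],(400,400),interpolation=2)
cv2.imwrite("pics/c2.png",np.hstack([a,b])[:,:,::-1])
E
```

```text
(no output)
```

View pics/c2.png

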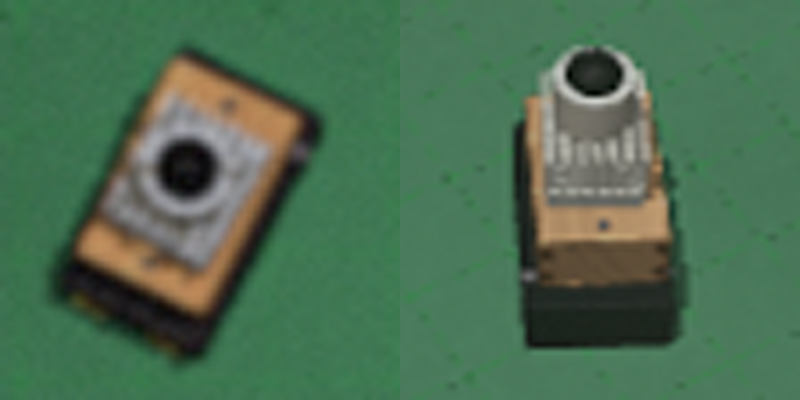

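The left half is the top view and the right half is the scene view. In the left half, the dome is at (187,168). The heat-sink corners are near (175,92), (275,155), (195,268) and (102,212). The box corners are near (182,55), (308,122), (205,320) and (72,250). The battery sits below with its foot at (55,295)-(195,360).

```bash
python3 - <<'E'
from h import *
d=optics.capture("top")
P=lambda q:np.array(q,float)/(400/56)+[211,150]-.5
q=P([[187,168]]);sen=ray(d,q,.121)[0];print("sensor",sen.round(4))
for n,c,z in(("hs",[[175,92],[275,155],[195,268],[102,212]],.088),("box",[[182,55],[308,122],[205,320],[72,250]],.06)):
    (x,y),(w,h),a=cv2.minAreaRect((ray(d,P(c),z)*1000).astype(np.float32))
    if h>w:w,h,a=h,w,a+90
    print(n,round(x),round(y),round(w),round(h),round(np.deg2rad((a+90)%180-90),3),ray(d,P(c),z).mean(0).round(4))
s=optics.capture("scene");print("scene sens",ray(s,np.array([[195,72]])/(400/70)+[250,164]-.5,.119))
print(rel([*sen,.155+.105+.12],-.477+np.pi/2), manip.tip_extent)
E
```

```text
sensor [ 0.5261 -0.0202]
hs 527 -19 53 45 -0.576 [ 0.5268 -0.0192]
box 530 -20 87 57 -0.494 [ 0.5298 -0.0203]
scene sens [[ 0.52862119 -0.02311747]]
(array([48.16, 33.7 ,  2.46]), np.float64(0.022), np.float64(-0.28)) 0.1734
```

{"op": "apply_moves", "data": {"series": [[48.3,33.7,2.4,0,0,0.02,40],[48.3,33.7,2.4,0,0,0.02,40],[48.3,33.7,2.4,0,0,0.02,40],[48.3,33.7,2.4,0,0,0.02,40],[48.3,33.7,2.4,0,0,0.02,40],[48.3,33.7,2.4,0,0,0.02,40],[48.3,33.7,2.4,0,0,0.02,40],[48.3,33.7,2.4,0,0,0.02,40]], "grip_force": 30}}

```text
clock: 1.02
ee_pos: [0.4036, 0.2009, 0.3914]
tool_rot: [-3.141, -0.0, -0.474]
force: [0.7, 0.3, 0.1]
gripper_width: 0.397
grasp_force: 0.0
```

```bash
python3 - <<'E'
from h import *
print(rel([.527,-.021,.36],-.477+np.pi/2))
E
```

```text
(array([21.11, 14.11,  3.13]), np.float64(0.003), np.float64(0.29))
```

{"op": "apply_moves", "data": {"series": [[20.5,13.5,3,0,0,0,40],[20.5,13.5,3,0,0,0,40],[20.5,13.5,3,0,0,0,40],[20.5,13.5,3,0,0,0,40],[20.5,13.5,3,0,0,0,40],[20.5,13.5,3,0,0,0,40],[20.5,13.5,3,0,0,0,40],[20.5,13.5,3,0,0,0,40]]}}

```text
clock: 1.68
ee_pos: [0.5243, -0.0127, 0.3602]
tool_rot: [3.14, 0.001, -0.479]
force: [-0.5, -0.1, -0.8]
gripper_width: 0.397
grasp_force: 0.0
```

```bash
python3 - <<'E'
from h import *
st=manip.get_state();p=st["ee_pos"];print(p,rel([.527,-.021,.36],-.477+np.pi/2))
R=Ro.from_euler('xyz',st["tool_rot"]).as_matrix()
s=optics.capture("scene");f=s["frame"].copy();u0,v0=230,100
b=cv2.resize(f[v0:v0+120,u0:u0+120],None,fx=5,fy=5,interpolation=2)
for y in(-.017,.017):
  for e in(.155,.173):
    q=(proj(s,p+R@[0,y,e])[0]-[u0,v0]+.5)*5;cv2.circle(b,tuple(int(k) for k in q),3,(255,0,0),-1)
cv2.imwrite("pics/c3.png",b[:,:,::-1])
E
```

```text
[ 0.52434996 -0.01271939  0.36019376] (array([0.62, 0.61, 0.02]), np.float64(-0.002), np.float64(0.82))
```

View pics/c3.png

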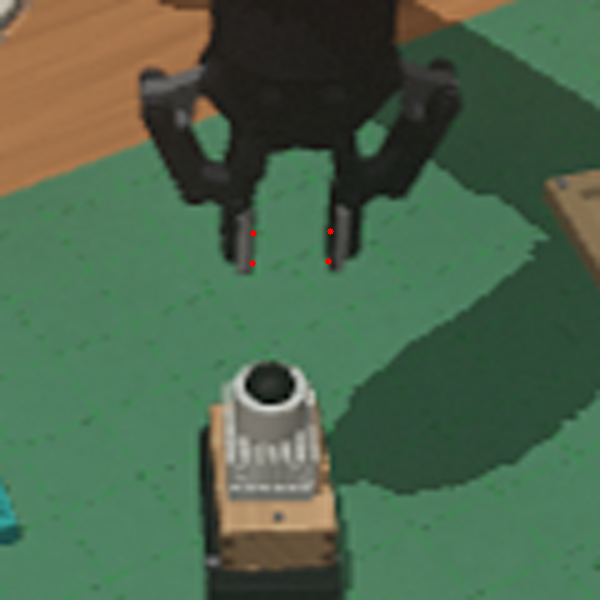

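The tips at 40 % opening reach about 173 mm, marked at (252,264) and (328,262). The gripper is centred above the sensor to within a centimetre.

{"op": "apply_moves", "data": {"series": [[0.6,0.6,0,0,0,0,90],[0.6,0.6,0,0,0,0,90],[0.6,0.6,0,0,0,0,90],[0.6,0.6,3,0,0,0,90],[0.6,0.6,6,0,0,0,90],[0.6,0.6,8.8,0,0,0,90],[0.6,0.6,8.8,0,0,0,90],[0.6,0.6,8.8,0,0,0,90]]}}

```text
clock: 2.4
ee_pos: [0.5261, -0.0185, 0.2729]
tool_rot: [3.14, 0.002, -0.473]
force: [1.1, -0.1, 1.6]
gripper_width: 0.898
grasp_force: 0.0
```

{"op": "apply_moves", "data": {"series": [[0,0,0,0,0,0,10],[0,0,0,0,0,0,10],[0,0,0,0,0,0,10],[0,0,0,0,0,0,10],[0,0,0,0,0,0,10],[0,0,0,0,0,0,10]], "grip_force": 25}}

```text
clock: 2.9
ee_pos: [0.5269, -0.0189, 0.2749]
tool_rot: [-3.14, -0.003, -0.475]
force: [-1.2, 0.6, 4.6]
gripper_width: 0.387
grasp_force: 24.4
```

{"op": "apply_moves", "data": {"series": [[0,0,-1,0,0,0,10],[0,0,-4,0,0,0,10],[0,0,-6,0,0,0,10],[0,0,-6,0,0,0,10],[0,0,-6,0,0,0,10]]}}

```text
clock: 3.32
ee_pos: [0.5267, -0.0189, 0.3351]
tool_rot: [-3.139, -0.003, -0.475]
force: [0.8, 0.4, -1.2]
gripper_width: 0.38
grasp_force: 25.0
```

```bash
python3 - <<'E'
from h import *
print(rel([.611,.252,.25],-.477+np.pi/2))
d=optics.capture("top");s=optics.capture("scene");m=cv2.resize(d["frame"][130:220,190:310],(480,360),interpolation=2);n=cv2.resize(s["frame"][120:240,230:330],(300,360),interpolation=2)
cv2.imwrite("pics/c4.png",np.hstack([m,n])[:,:,::-1])
E
```

```text
(array([ -4.92, -27.93,   8.57]), np.float64(0.002), np.float64(0.83))
```

View pics/c4.png

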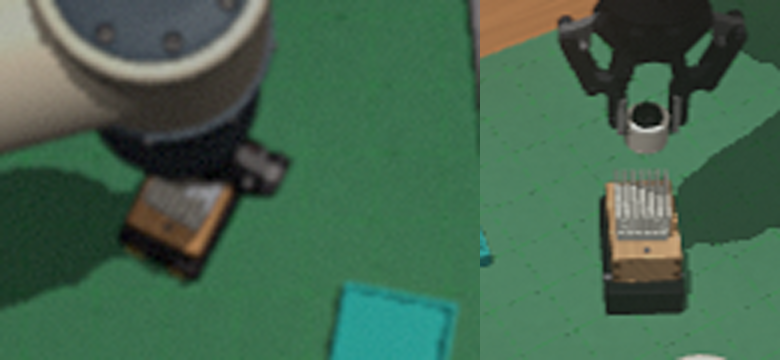

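The sensor is held at (647,130) in the right half, and the rest of the stack is undisturbed at (643,245).

{"op": "apply_moves", "data": {"series": [[-4.9,-27.9,2,0,0,0,10],[-4.9,-27.9,2,0,0,0,10],[-4.9,-27.9,4,0,0,0,10],[-4.9,-27.9,6,0,0,0,10],[-4.9,-27.9,8,0,0,0,10],[-4.9,-27.9,8,0,0,0,10],[-4.9,-27.9,8,0,0,0,10],[-4.9,-27.9,8,0,0,0,10]]}}

```text
clock: 4.08
ee_pos: [0.6099, 0.2561, 0.2468]
tool_rot: [3.136, 0.005, -0.472]
force: [-1.0, -1.4, -1.2]
gripper_width: 0.385
grasp_force: 25.2
```

```bash
python3 - <<'E'
from h import *
print(rel([.611,.252,.20],-.477+np.pi/2))
E
```

```text
(array([0.31, 0.29, 4.68]), np.float64(0.005), np.float64(0.47))
```

{"op": "apply_moves", "data": {"series": [[0.3,0.3,1,0,0,0,10],[0.3,0.3,3,0,0,0,10],[0.3,0.3,4.4,0,0,0,10],[0.3,0.3,5,0,0,0,10],[0.3,0.3,5.4,0,0,0,10],[0.3,0.3,5.4,0,0,0,10],[0.3,0.3,5.4,0,0,0,10]]}}

```text
clock: 4.67
ee_pos: [0.612, 0.2472, 0.1999]
tool_rot: [-3.141, -0.001, -0.475]
force: [-0.7, -0.2, 0.0]
gripper_width: 0.379
grasp_force: 25.2
```

```bash
python3 - <<'E'
from h import *
print(rel([.611,.252,.193],-.477+np.pi/2),manip.get_state()["ee_pos"])
d=optics.capture("top");s=optics.capture("scene");m=cv2.resize(d["frame"][120:180,110:190],(400,300),interpolation=2);n=cv2.resize(s["frame"][150:210,350:430],(400,300),interpolation=2)
cv2.imwrite("pics/c5.png",np.hstack([m,n])[:,:,::-1])
E
```

```text
(array([-0.31, -0.38,  0.69]), np.float64(0.002), np.float64(0.48)) [0.61198638 0.24719666 0.19985756]
```

View pics/c5.png

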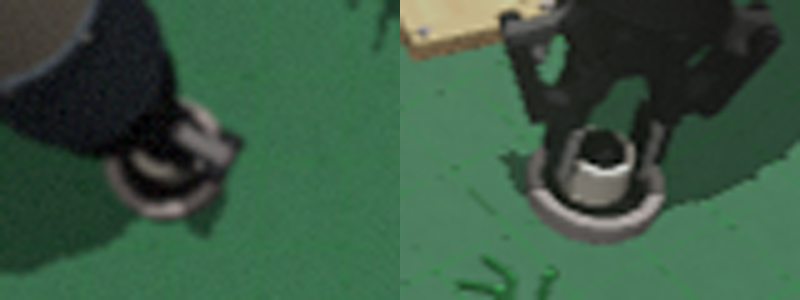

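The sensor hangs inside the dish ring, at (605,180) in the right half, about 5 mm off centre. I'll correct that, lower it and release.

{"op": "apply_moves", "data": {"series": [[-0.3,-0.4,0,0,0,0,10],[-0.3,-0.4,0.3,0,0,0,10],[-0.3,-0.4,0.6,0,0,0,10],[-0.3,-0.4,0.6,0,0,0,10],[-0.3,-0.4,0.6,0,0,0,10]]}}

```text
clock: 5.18
ee_pos: [0.6108, 0.2526, 0.193]
tool_rot: [-3.142, 0.0, -0.475]
force: [-0.2, 1.2, -0.5]
gripper_width: 0.381
grasp_force: 25.2
```

{"op": "apply_moves", "data": {"series": [[0,0,0.2,0,0,0,10],[0,0,0.2,0,0,0,10],[0,0,0.2,0,0,0,10]]}}

```text
clock: 5.43
ee_pos: [0.6107, 0.2526, 0.1929]
tool_rot: [-3.141, -0.001, -0.474]
force: [-5.3, -1.0, 9.6]
gripper_width: 0.382
grasp_force: 26.0
```

{"op": "apply_moves", "data": {"series": [[0,0,0,0,0,0,60],[0,0,0,0,0,0,60],[0,0,0,0,0,0,60],[0,0,-2,0,0,0,60],[0,0,-6,0,0,0,80],[0,0,-10,0,0,0,100],[0,0,-14,0,0,0,100],[0,0,-14,0,0,0,100]]}}

```text
clock: 6.1
ee_pos: [0.6126, 0.2526, 0.3411]
tool_rot: [-3.13, -0.011, -0.474]
force: [0.6, -0.6, 0.4]
gripper_width: 0.999
grasp_force: 0.0
```

```bash
python3 - <<'E'
from h import *
print(rel([.527,-.020,.34],-.56+np.pi/2),manip.get_state()["ee_pos"])
E
```

```text
(array([ 4.83, 28.16, -0.17]), np.float64(0.086), np.float64(0.47)) [0.61257674 0.25260386 0.34114428]
```

```bash
python3 - <<'E'
from h import *
d=optics.capture("top");s=optics.capture("scene");m=cv2.resize(d["frame"][150:206,211:267],(560,560),interpolation=2);n=cv2.resize(s["frame"][150:290,370:430],(240,560),interpolation=2)
cv2.imwrite("pics/c6.png",np.hstack([m,n])[:,:,::-1])
E
```

```text
(no output)
```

View pics/c6.png

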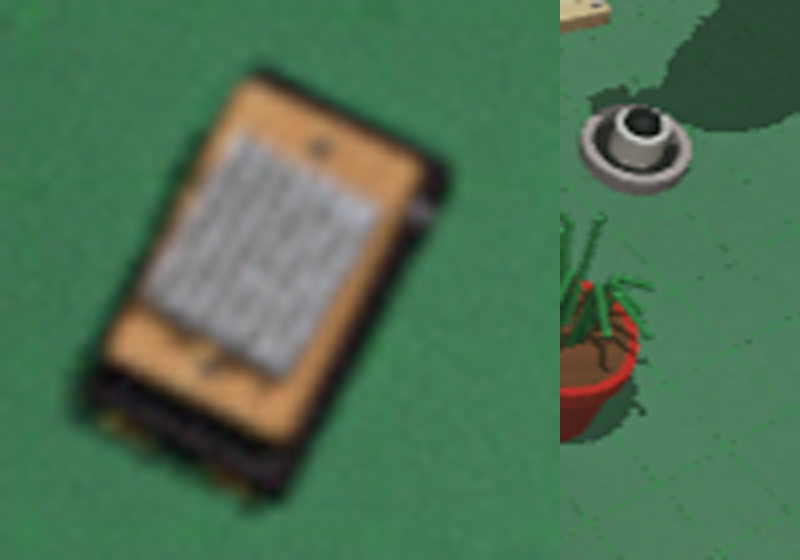

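The sensor sits flat in the dish, at (640,140) in the right half. In the left half, the heat-sink corners are at (238,130), (382,205), (282,380) and (138,298). The box corners are at (243,75), (425,170), (290,440) and (105,350).

```bash
python3 - <<'E'
from h import *
d=optics.capture("top")
P=lambda q:np.array(q,float)/10+[211,150]-.5
for n,c,z in(("hs",[[238,130],[382,205],[282,380],[138,298]],.088),("box",[[243,75],[425,170],[290,440],[105,350]],.06)):
    (x,y),(w,h),a=cv2.minAreaRect((ray(d,P(c),z)*1000).astype(np.float32))
    if h>w:w,h,a=h,w,a+90
    print(n,round(x),round(y),round(w),round(h),round(np.deg2rad((a+90)%180-90),3),ray(d,P(c),z).mean(0).round(4))
print(rel([.528,-.0185,.33],-.51+np.pi/2))
E
```

```text
hs 527 -19 54 44 -0.519 [ 0.5272 -0.0188]
box 531 -20 85 57 -0.462 [ 0.5306 -0.0195]
(array([ 5.03, 27.88,  0.08]), np.float64(0.035), np.float64(0.47))
```

{"op": "apply_moves", "data": {"series": [[5,27.9,0.1,0,0,0.035,100],[5,27.9,0.1,0,0,0.035,100],[5,27.9,0.1,0,0,0.035,100],[5,27.9,0.1,0,0,0.035,100],[5,27.9,0.1,0,0,0.035,100],[5,27.9,0.1,0,0,0.035,100],[5,27.9,0.1,0,0,0.035,100],[5,27.9,0.1,0,0,0.035,100]]}}

```text
clock: 6.92
ee_pos: [0.5254, -0.023, 0.3286]
tool_rot: [3.138, 0.003, -0.514]
force: [-0.3, 0.1, -0.3]
gripper_width: 1.003
grasp_force: 0.0
```

{"op": "apply_moves", "data": {"series": [[0,0,1,0,0,0,100],[0,0,2,0,0,0,100],[0,0,3,0,0,0,100],[0,0,3,0,0,0,100],[0,0,3,0,0,0,100],[0,0,3,0,0,0,100]]}}

```text
clock: 7.42
ee_pos: [0.5281, -0.0178, 0.2998]
tool_rot: [3.141, 0.0, -0.508]
force: [0.2, 0.1, 0.3]
gripper_width: 0.998
grasp_force: 0.0
```

```bash
python3 - <<'E'
from h import *
print(rel([.5275,-.019,.243],-.51+np.pi/2))
E
```

```text
(array([0.  , 0.13, 5.68]), np.float64(0.002), np.float64(0.8))
```

{"op": "apply_moves", "data": {"series": [[0,0.1,2,0,0,0,90],[0,0.1,4,0,0,0,90],[0,0.1,5.7,0,0,0,90],[0,0.1,5.7,0,0,0,90],[0,0.1,5.7,0,0,0,90]]}}

```text
clock: 7.83
ee_pos: [0.5274, -0.0192, 0.2432]
tool_rot: [3.141, 0.0, -0.509]
force: [0.6, -1.1, -0.2]
gripper_width: 0.9
grasp_force: 0.0
```

{"op": "apply_moves", "data": {"series": [[0,0,0,0,0,0,20],[0,0,0,0,0,0,20],[0,0,0,0,0,0,20],[0,0,0,0,0,0,20],[0,0,0,0,0,0,20],[0,0,0,0,0,0,20]], "grip_force": 35}}

```text
clock: 8.33
ee_pos: [0.5279, -0.0193, 0.2446]
tool_rot: [-3.14, -0.002, -0.509]
force: [-1.0, 0.2, 6.4]
gripper_width: 0.481
grasp_force: 37.6
```

{"op": "apply_moves", "data": {"series": [[0,0,-1,0,0,0,20],[0,0,-3,0,0,0,20],[0,0,-6,0,0,0,20],[0,0,-6,0,0,0,20],[0,0,-6,0,0,0,20],[0,0,-6,0,0,0,20]]}}

```text
clock: 8.83
ee_pos: [0.5269, -0.0194, 0.303]
tool_rot: [-3.141, 0.001, -0.51]
force: [-0.5, -0.1, -1.3]
gripper_width: 0.481
grasp_force: 36.9
```

```bash
python3 - <<'E'
from h import *
print(rel([.4486,.2866,.25],-.239+np.pi/2))
E
```

```text
(array([-21.77, -22.88,   5.32]), np.float64(-0.271), np.float64(0.8))
```

{"op": "apply_moves", "data": {"series": [[-21.8,-22.9,0,0,0,-0.27,20],[-21.8,-22.9,0,0,0,-0.27,20],[-21.8,-22.9,0,0,0,-0.27,20],[-21.8,-22.9,2,0,0,-0.27,20],[-21.8,-22.9,4,0,0,-0.27,20],[-21.8,-22.9,5.5,0,0,-0.27,20],[-21.8,-22.9,5.5,0,0,-0.27,20],[-21.8,-22.9,5.5,0,0,-0.27,20]]}}

```text
clock: 9.5
ee_pos: [0.4471, 0.2888, 0.246]
tool_rot: [3.139, 0.002, -0.239]
force: [0.3, 0.3, -0.9]
gripper_width: 0.484
grasp_force: 36.8
```

{"op": "apply_moves", "data": {"series": [[0,0,1,0,0,0,20],[0,0,2,0,0,0,20],[0,0,2,0,0,0,20],[0,0,2,0,0,0,20],[0,0,2,0,0,0,20]]}}

```text
clock: 9.92
ee_pos: [0.4492, 0.286, 0.2285]
tool_rot: [-3.142, -0.0, -0.241]
force: [1.1, -0.0, -0.5]
gripper_width: 0.484
grasp_force: 36.8
```

```bash
python3 - <<'E'
from h import *
print(rel([.4486,.2866,.20],-.239+np.pi/2))
d=optics.capture("top");s=optics.capture("scene");m=cv2.resize(d["frame"][170:245,80:180],(400,300),interpolation=2);n=cv2.resize(s["frame"][110:170,320:400],(400,300),interpolation=2)
cv2.imwrite("pics/c7.png",np.hstack([m,n])[:,:,::-1])
E
```

```text
(array([-0.08, -0.05,  2.85]), np.float64(-0.002), np.float64(0.47))
```

View pics/c7.png

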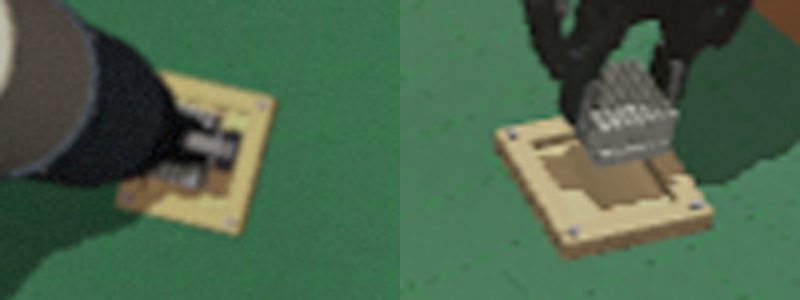

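The heat sink hangs aligned above the recess: (630,120) over (610,185). I'll lower it.

{"op": "apply_moves", "data": {"series": [[-0.1,0,1.5,0,0,0,20],[-0.1,0,2.8,0,0,0,20],[-0.1,0,3.4,0,0,0,20],[-0.1,0,3.7,0,0,0,20],[-0.1,0,3.8,0,0,0,20],[-0.1,0,3.8,0,0,0,20]]}}

```text
clock: 10.52
ee_pos: [0.4481, 0.287, 0.1908]
tool_rot: [-3.141, -0.001, -0.24]
force: [-0.5, 0.4, -0.7]
gripper_width: 0.486
grasp_force: 36.8
```

{"op": "apply_moves", "data": {"series": [[0,0,0.1,0,0,0,20],[0,0,0.2,0,0,0,20],[0,0,0.2,0,0,0,20],[0,0,0.2,0,0,0,20]]}}

```text
clock: 10.85
ee_pos: [0.4481, 0.2872, 0.1906]
tool_rot: [-3.14, -0.002, -0.239]
force: [-6.0, -1.5, 14.2]
gripper_width: 0.484
grasp_force: 38.6
```

{"op": "apply_moves", "data": {"series": [[0,0,-0.1,0,0,0,65],[0,0,-0.1,0,0,0,65],[0,0,-0.1,0,0,0,65],[0,0,-2,0,0,0,65],[0,0,-6,0,0,0,80],[0,0,-9,0,0,0,100],[0,0,-12,0,0,0,100],[0,0,-12,0,0,0,100]]}}

```text
clock: 11.52
ee_pos: [0.4494, 0.2881, 0.3148]
tool_rot: [-3.132, -0.008, -0.239]
force: [0.3, 1.3, 1.0]
gripper_width: 1.001
grasp_force: 0.0
```

```bash
python3 - <<'E'
from h import *
d=optics.capture("top");s=optics.capture("scene");m=cv2.resize(d["frame"][150:206,211:267],(560,560),interpolation=2);n=cv2.resize(s["frame"][110:250,335:395],(240,560),interpolation=2)
cv2.imwrite("pics/c8.png",np.hstack([m,n])[:,:,::-1])
E
```

```text
(no output)
```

View pics/c8.png

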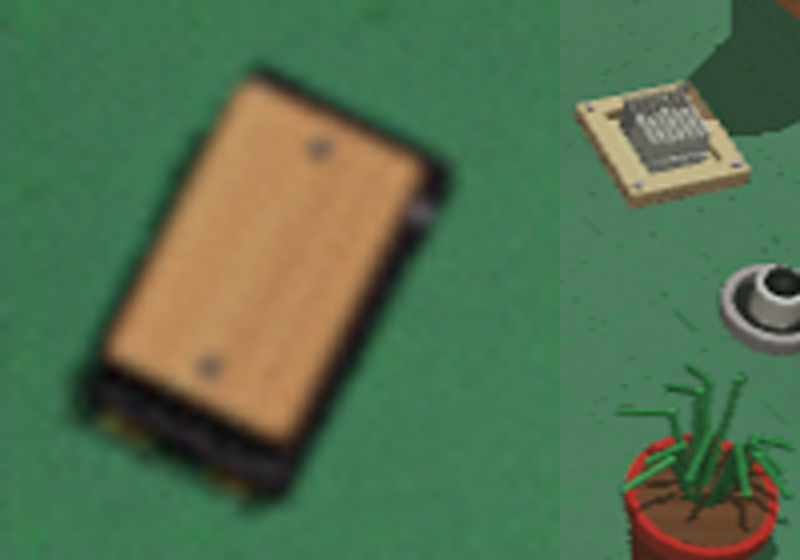

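The heat sink is seated in the recess, at (665,130) in the right half. The box is undisturbed, with screws at (320,148) and (208,365) and its centre near (264,257).

```bash
python3 - <<'E'
from h import *
d=optics.capture("top");f=d["frame"]
h=cv2.cvtColor(f,cv2.COLOR_RGB2HSV).astype(int);m=(h[...,0]<25)&(h[...,2]>110)&(h[...,1]>60);k=np.zeros_like(m);k[150:206,211:267]=1
print(rect(d,m&k,.06))
q=ray(d,np.array([[320,148],[208,365]])/10+[210.5,149.5],.06);print(q.mean(0),np.arctan2(*(q[0]-q[1])[::-1]))
print(rel([.53,-.0195,.30],-.48+np.pi/2))
E
```

```text
(array([ 5.30800e-01, -1.95000e-02,  8.53212e+01,  5.54396e+01]), np.float64(-0.464))
[ 0.53114319 -0.01907949] -0.4739367035890147
(array([15.29, 27.82,  0.77]), np.float64(0.24), np.float64(0.47))
```

{"op": "apply_moves", "data": {"series": [[15.3,27.8,0.8,0,0,0.23,100],[15.3,27.8,0.8,0,0,0.23,100],[15.3,27.8,0.8,0,0,0.23,100],[15.3,27.8,0.8,0,0,0.23,100],[15.3,27.8,0.8,0,0,0.23,100],[15.3,27.8,0.8,0,0,0.23,100],[15.3,27.8,0.8,0,0,0.23,100],[15.3,27.8,0.8,0,0,0.23,100]]}}

```text
clock: 12.33
ee_pos: [0.5303, -0.0226, 0.2983]
tool_rot: [3.139, 0.002, -0.472]
force: [-0.6, 0.8, -0.5]
gripper_width: 0.998
grasp_force: 0.0
```

{"op": "apply_moves", "data": {"series": [[0,0,1,0,0,0,100],[0,0,3,0,0,0,100],[0,0,4.5,0,0,0,100],[0,0,4.5,0,0,0,100],[0,0,4.5,0,0,0,100],[0,0,4.5,0,0,0,100]]}}

```text
clock: 12.83
ee_pos: [0.5306, -0.019, 0.2553]
tool_rot: [3.141, -0.0, -0.469]
force: [-0.3, -0.9, 0.3]
gripper_width: 1.002
grasp_force: 0.0
```

```bash
python3 - <<'E'
from h import *
print(rel([.531,-.0195,.215],-.468+np.pi/2))
E
```

```text
(array([0.06, 0.03, 4.03]), np.float64(-0.001), np.float64(0.84))
```

{"op": "apply_moves", "data": {"series": [[0,0,2,0,0,0,100],[0,0,3.3,0,0,0,100],[0,0,4,0,0,0,100],[0,0,4,0,0,0,100],[0,0,4,0,0,0,100]]}}

```text
clock: 13.25
ee_pos: [0.5308, -0.0191, 0.2158]
tool_rot: [-3.141, -0.001, -0.469]
force: [-0.4, 0.6, 0.2]
gripper_width: 1.002
grasp_force: 0.0
```

{"op": "apply_moves", "data": {"series": [[0,0,0,0,0,0,30],[0,0,0,0,0,0,30],[0,0,0,0,0,0,30],[0,0,0,0,0,0,30],[0,0,0,0,0,0,30],[0,0,0,0,0,0,30]], "grip_force": 40}}

```text
clock: 13.75
ee_pos: [0.5308, -0.0192, 0.2163]
tool_rot: [-3.141, -0.002, -0.469]
force: [-1.0, -0.1, 5.7]
gripper_width: 0.618
grasp_force: 43.5
```

{"op": "apply_moves", "data": {"series": [[0,0,-1,0,0,0,30],[0,0,-3,0,0,0,30],[0,0,-6,0,0,0,30],[0,0,-6,0,0,0,30],[0,0,-6,0,0,0,30],[0,0,-6,0,0,0,30]]}}

```text
clock: 14.25
ee_pos: [0.53, -0.0193, 0.2749]
tool_rot: [-3.141, 0.001, -0.47]
force: [-1.2, -0.1, -2.2]
gripper_width: 0.623
grasp_force: 42.8
```

```bash
python3 - <<'E'
from h import *
print(rel([.4382,-.3094,.25],-.006+np.pi/2))
E
```

```text
(array([ 4.96, 30.02,  2.48]), np.float64(-0.464), np.float64(0.84))
```

{"op": "apply_moves", "data": {"series": [[5,30,0,0,0,-0.46,30],[5,30,0,0,0,-0.46,30],[5,30,0,0,0,-0.46,30],[5,30,1,0,0,-0.46,30],[5,30,2,0,0,-0.46,30],[5,30,2.5,0,0,-0.46,30],[5,30,2.5,0,0,-0.46,30],[5,30,2.5,0,0,-0.46,30]]}}

```text
clock: 14.92
ee_pos: [0.4371, -0.3118, 0.2482]
tool_rot: [-3.14, 0.003, -0.011]
force: [1.2, 0.4, -0.3]
gripper_width: 0.623
grasp_force: 42.9
```

{"op": "apply_moves", "data": {"series": [[0,0,1,0,0,0,30],[0,0,2,0,0,0,30],[0,0,2,0,0,0,30],[0,0,2,0,0,0,30],[0,0,2,0,0,0,30]]}}

```text
clock: 15.33
ee_pos: [0.4397, -0.3086, 0.2302]
tool_rot: [3.142, 0.0, -0.008]
force: [0.6, -1.6, -1.0]
gripper_width: 0.62
grasp_force: 42.9
```

```bash
python3 - <<'E'
from h import *
print(rel([.4382,-.3094,.193],-.006+np.pi/2))
d=optics.capture("top");s=optics.capture("scene");m=cv2.resize(d["frame"][175:250,290:390],(400,300),interpolation=2);n=cv2.resize(s["frame"][180:270,110:230],(400,300),interpolation=2)
cv2.imwrite("pics/c9.png",np.hstack([m,n])[:,:,::-1])
E
```

```text
(array([-0.15,  0.08,  3.72]), np.float64(-0.002), np.float64(1.88))
```

View pics/c9.png

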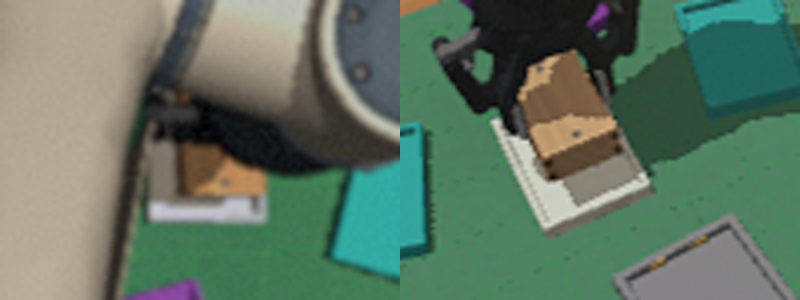

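The box hangs aligned over the white tray: (570,110) over (570,180). I'll lower it.

{"op": "apply_moves", "data": {"series": [[-0.1,0.1,1.5,0,0,0,30],[-0.1,0.1,2.8,0,0,0,30],[-0.1,0.1,3.4,0,0,0,30],[-0.1,0.1,3.7,0,0,0,30],[-0.1,0.1,3.7,0,0,0,30],[-0.1,0.1,3.7,0,0,0,30]]}}

```text
clock: 15.93
ee_pos: [0.4386, -0.3104, 0.1937]
tool_rot: [3.141, -0.001, -0.009]
force: [-0.1, -0.7, -1.1]
gripper_width: 0.622
grasp_force: 43.0
```

{"op": "apply_moves", "data": {"series": [[0,0,0.1,0,0,0,30],[0,0,0.2,0,0,0,30],[0,0,0.2,0,0,0,30],[0,0,0.2,0,0,0,30]]}}

```text
clock: 16.27
ee_pos: [0.4386, -0.3105, 0.1923]
tool_rot: [3.141, -0.002, -0.01]
force: [-1.1, 2.0, 5.5]
gripper_width: 0.618
grasp_force: 43.7
```

{"op": "apply_moves", "data": {"series": [[0,0,0,0,0,0,80],[0,0,0,0,0,0,80],[0,0,0,0,0,0,80],[0,0,-2,0,0,0,80],[0,0,-5,0,0,0,100],[0,0,-9,0,0,0,100],[0,0,-9,0,0,0,100],[0,0,-9,0,0,0,100]]}}

```text
clock: 16.93
ee_pos: [0.4389, -0.3107, 0.2836]
tool_rot: [3.139, -0.005, -0.01]
force: [-0.8, -0.2, -1.5]
gripper_width: 1.001
grasp_force: 0.0
```

```bash
python3 - <<'E'
from h import *
d=optics.capture("top");s=optics.capture("scene");m=cv2.resize(d["frame"][150:206,211:267],(560,560),interpolation=2);n=cv2.resize(s["frame"][180:320,125:185],(240,560),interpolation=2)
cv2.imwrite("pics/c10.png",np.hstack([m,n])[:,:,::-1])
f=d["frame"];k=np.zeros(f.shape[:2],bool);k[150:206,211:267]=1
print(rect(d,(f.max(2)<60)&k,.03))
E
```

```text
(array([ 5.16700e-01, -1.47000e-02,  9.08992e+01,  6.91284e+01]), np.float64(-0.455))
```

View pics/c10.png

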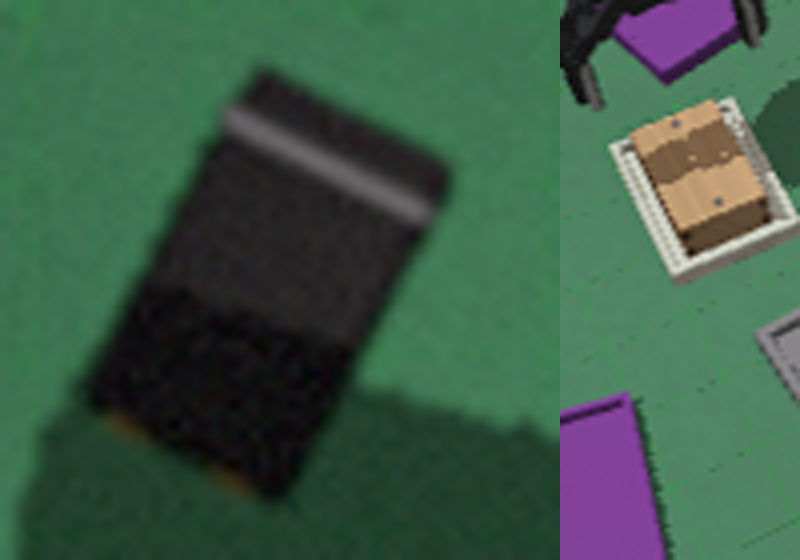

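The box is in the white tray, at (700,170) in the right half. The battery corners are at (260,68), (455,165), (275,500) and (88,395), and its contacts face the lower-left end.

```bash
python3 - <<'E'
from h import *
d=optics.capture("top")
P=lambda q:np.array(q,float)/10+[211,150]-.5
q=ray(d,P([[260,68],[455,165],[275,500],[88,395]]),.03)
(x,y),(w,h),a=cv2.minAreaRect((q*1000).astype(np.float32));print(x,y,w,h,a,q.mean(0))
e=(q[:2].mean(0)-q[2:].mean(0));print(np.arctan2(e[1],e[0]),np.linalg.norm(e))
# band: centre line check, upper end as reference
up=q[:2].mean(0);print("ctr from far end",up-e/np.linalg.norm(e)*.054)
print(rel([.524,-.0185,.28],-.48+np.pi/2))
E
```

```text
529.3311767578125 -19.386356353759766 61.57233810424805 107.26087188720703 61.69294357299805 [ 0.52923221 -0.01977997]
-0.48662101729148804 0.10591232082555305
ctr from far end [ 0.52830954 -0.01929183]
(array([ 8.330e+00, -2.925e+01,  1.000e-02]), np.float64(0.47), np.float64(1.89))
```

{"op": "apply_moves", "data": {"series": [[8.9,-29.2,0,0,0,0.48,100],[8.9,-29.2,0,0,0,0.48,100],[8.9,-29.2,0,0,0,0.48,100],[8.9,-29.2,0,0,0,0.48,100],[8.9,-29.2,0,0,0,0.48,100],[8.9,-29.2,0,0,0,0.48,100],[8.9,-29.2,0,0,0,0.48,100],[8.9,-29.2,0,0,0,0.48,100]]}}

```text
clock: 17.75
ee_pos: [0.5301, -0.0167, 0.2797]
tool_rot: [3.14, 0.002, -0.489]
force: [0.7, -0.5, -0.1]
gripper_width: 1.003
grasp_force: 0.0
```

{"op": "apply_moves", "data": {"series": [[0,0,1,0,0,0,100],[0,0,3,0,0,0,100],[0,0,5,0,0,0,100],[0,0,5,0,0,0,100],[0,0,5,0,0,0,100],[0,0,5,0,0,0,100]]}}

```text
clock: 18.25
ee_pos: [0.5303, -0.0196, 0.2315]
tool_rot: [3.141, -0.0, -0.49]
force: [0.7, -0.1, 0.7]
gripper_width: 1.002
grasp_force: 0.0
```

```bash
python3 - <<'E'
from h import *
print(rel([.529,-.0195,.186],-.485+np.pi/2))
E
```

```text
(array([-0.12,  0.05,  4.55]), np.float64(-0.005), np.float64(0.82))
```

{"op": "apply_moves", "data": {"series": [[-0.1,0,2,0,0,0,100],[-0.1,0,3.8,0,0,0,100],[-0.1,0,4.6,0,0,0,100],[-0.1,0,4.9,0,0,0,100],[-0.1,0,4.9,0,0,0,100],[-0.1,0,4.9,0,0,0,100]]}}

```text
clock: 18.75
ee_pos: [0.5297, -0.0189, 0.1832]
tool_rot: [-3.141, -0.002, -0.49]
force: [0.8, 0.8, -0.7]
gripper_width: 0.999
grasp_force: 0.0
```

{"op": "apply_moves", "data": {"series": [[0,0,0,0,0,0,50],[0,0,0,0,0,0,50],[0,0,0,0,0,0,50],[0,0,0,0,0,0,50],[0,0,0,0,0,0,50],[0,0,0,0,0,0,50]], "grip_force": 60}}

```text
clock: 19.25
ee_pos: [0.5296, -0.0189, 0.1836]
tool_rot: [-3.141, -0.002, -0.489]
force: [-1.7, 0.2, 5.6]
gripper_width: 0.732
grasp_force: 66.9
```

{"op": "apply_moves", "data": {"series": [[0,0,-1,0,0,0,50],[0,0,-3,0,0,0,50],[0,0,-6,0,0,0,50],[0,0,-6,0,0,0,50],[0,0,-6,0,0,0,50],[0,0,-6,0,0,0,50]]}}

```text
clock: 19.75
ee_pos: [0.5286, -0.0188, 0.2419]
tool_rot: [-3.141, 0.001, -0.49]
force: [-0.0, -0.9, -3.4]
gripper_width: 0.732
grasp_force: 66.5
```

```bash
python3 - <<'E'
from h import *
print(rel([.6162,-.2723,.23],.072+np.pi/2))
E
```

```text
(array([19.66, 18.24,  1.17]), np.float64(-0.562), np.float64(0.82))
```

{"op": "apply_moves", "data": {"series": [[19.7,18.2,0,0,0,-0.56,50],[19.7,18.2,0,0,0,-0.56,50],[19.7,18.2,0,0,0,-0.56,50],[19.7,18.2,0,0,0,-0.56,50],[19.7,18.2,0,0,0,-0.56,50],[19.7,18.2,0,0,0,-0.56,50],[19.7,18.2,0,0,0,-0.56,50],[19.7,18.2,0,0,0,-0.56,50]]}}

```text
clock: 20.42
ee_pos: [0.6174, -0.2776, 0.2392]
tool_rot: [3.141, 0.003, 0.065]
force: [0.2, 1.1, -2.7]
gripper_width: 0.73
grasp_force: 66.8
```

{"op": "apply_moves", "data": {"series": [[0,0,1,0,0,0,50],[0,0,1.5,0,0,0,50],[0,0,1.5,0,0,0,50],[0,0,1.5,0,0,0,50],[0,0,1.5,0,0,0,50]]}}

```text
clock: 20.83
ee_pos: [0.6174, -0.271, 0.2272]
tool_rot: [-3.142, 0.0, 0.072]
force: [0.1, 0.1, -1.9]
gripper_width: 0.731
grasp_force: 66.8
```

```bash
python3 - <<'E'
from h import *
print(rel([.6162,-.2723,.191],.072+np.pi/2))
d=optics.capture("top");s=optics.capture("scene");m=cv2.resize(d["frame"][105:195,275:395],(400,300),interpolation=2);n=cv2.resize(s["frame"][220:325,150:290],(400,300),interpolation=2)
cv2.imwrite("pics/c11.png",np.hstack([m,n])[:,:,::-1])
E
```

```text
(array([-0.13,  0.12,  3.62]), np.float64(-0.0), np.float64(1.83))
```

View pics/c11.png

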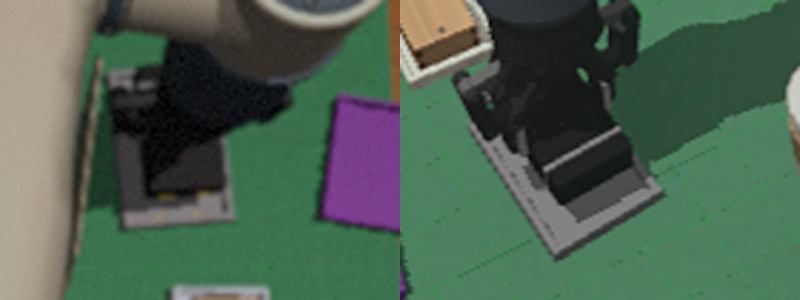

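The battery hangs aligned over the charger: (590,160) over (570,185). I'll lower it.

{"op": "apply_moves", "data": {"series": [[-0.1,0.1,1.5,0,0,0,50],[-0.1,0.1,2.7,0,0,0,50],[-0.1,0.1,3.3,0,0,0,50],[-0.1,0.1,3.6,0,0,0,50],[-0.1,0.1,3.6,0,0,0,50],[-0.1,0.1,3.6,0,0,0,50]]}}

```text
clock: 21.43
ee_pos: [0.6167, -0.2732, 0.1915]
tool_rot: [3.141, -0.001, 0.07]
force: [-0.1, 0.2, -2.7]
gripper_width: 0.73
grasp_force: 66.8
```

{"op": "apply_moves", "data": {"series": [[0,0,0.1,0,0,0,50],[0,0,0.2,0,0,0,50],[0,0,0.2,0,0,0,50],[0,0,0.2,0,0,0,50]]}}

```text
clock: 21.77
ee_pos: [0.6167, -0.2733, 0.1897]
tool_rot: [3.141, -0.001, 0.07]
force: [-0.0, 0.2, -0.4]
gripper_width: 0.732
grasp_force: 67.0
```

{"op": "apply_moves", "data": {"series": [[0,0,0.1,0,0,0,50],[0,0,0.1,0,0,0,50],[0,0,0.1,0,0,0,50]]}}

```text
clock: 22.02
ee_pos: [0.6166, -0.2732, 0.1897]
tool_rot: [3.141, -0.002, 0.07]
force: [-2.0, 1.1, 5.6]
gripper_width: 0.727
grasp_force: 67.6
```

{"op": "apply_moves", "data": {"series": [[0,0,0,0,0,0,90],[0,0,0,0,0,0,90],[0,0,0,0,0,0,90],[0,0,-2,0,0,0,100],[0,0,-5,0,0,0,100],[0,0,-9,0,0,0,100],[0,0,-12,0,0,0,100],[0,0,-12,0,0,0,100]]}}

```text
clock: 22.68
ee_pos: [0.6177, -0.2741, 0.3168]
tool_rot: [3.135, -0.012, 0.071]
force: [0.6, -0.2, 1.8]
gripper_width: 0.996
grasp_force: 0.0
```

```bash
python3 - <<'E'
from h import *
s=optics.capture("scene");print(rel([.5,-.02,.32],.072+np.pi/2))
cv2.imwrite("pics/c12.png",cv2.resize(s["frame"][120:320,120:420],(800,533),interpolation=2)[:,:,::-1])
E
```

```text
(array([ -9.91, -26.12,  -0.87]), np.float64(-0.002), np.float64(1.83))
```

View pics/c12.png

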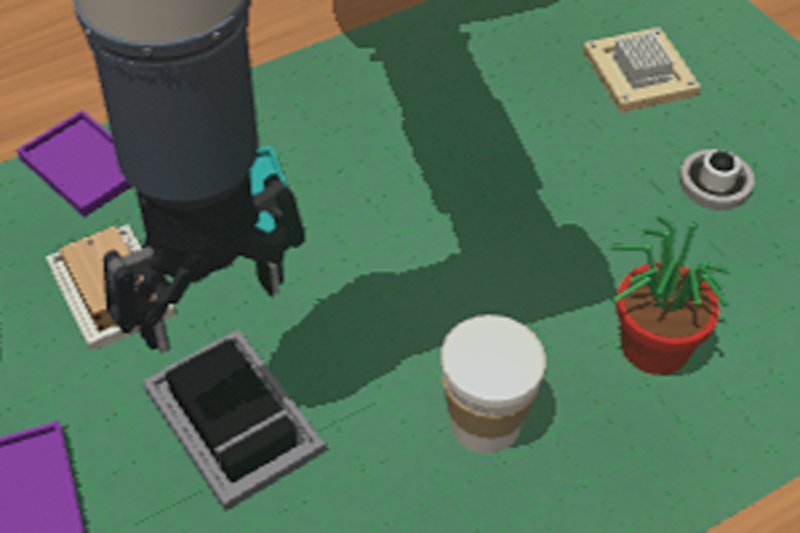

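All four modules sit flat in their holders: battery (230,405), box (95,285), heat sink (643,58) and sensor (718,172). The cup and plant are still upright. I'll let the arm settle and hand in.

{"op": "apply_moves", "data": {"series": [[0,0,0,0,0,0,100],[0,0,0,0,0,0,100],[0,0,0,0,0,0,100],[0,0,0,0,0,0,100],[0,0,0,0,0,0,100],[0,0,0,0,0,0,100]]}}

```text
clock: 23.23
ee_pos: [0.6164, -0.2732, 0.3075]
tool_rot: [-3.141, 0.001, 0.07]
force: [0.4, 0.2, 0.4]
gripper_width: 0.999
grasp_force: 0.0
```

```bash
python3 -c "
from plant import job;print(job.job_done())"
```

```text
the job is handed in; nothing more can be done
None
```

All four modules were set in their own holders in top-down order and released, the cup and plant were left untouched, and the job was handed in at about 23 s; the hand-in returned no verdict.

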